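# Level the casting plate on its foot screw and keep the spirit level pressed

### The arm

A 6-joint arm with a two-finger parallel gripper is mounted at the origin on a cart in front of the work surface, level with it; the furniture and walls round the work are solid. World frame = base frame: x ahead of the robot, y to its left, z up, the work surface at z = 0. Lengths are in m, angles in rad, forces in N, time in s.
With the tool pointing down it reaches from about 0.35 to 0.875 m from the base axis. Payload 4.2 kg.
Tool frame: the origin (TCP) lies between the finger pads; the fingertips stand 19 mm ahead of it and the grasp point (between the pads) is the TCP; z points along the fingers, y is the line along which they close (so a half turn about z gives the same grasp; the last joint's range is limited). The gripper opens to 87 mm and grips with 3 to 60 N. Pads are 19 mm wide; open, the fingers measure 117 mm over their backs; the gripper's body (75 mm by 190 mm) begins 51 mm behind the grasp point.
Start: joints at [1.493, 0.385, 0.008, 0, -1.194, -0.259], TCP at [0.207, 0.59, 0.211] pointing down, gripper open.
Joint ranges: [-3.14, 3.14], [-1.21, 2.06], [-1.07, 1.41], [-3.16, 2.05], [-2.99, -0.16], [-3.1, 3.1]. Speed limits (rad/s): [2.79, 2.79, 3.14, 3.14, 3.14, 3.14].

### API

Orientations are given as [roll, pitch, yaw] about the fixed x, y, z axes, in that order (R = Rz(yaw) Ry(pitch) Rx(roll)).
In Python, from station import robot gives the robot as it stands. The module is installed in compiled form; this text tells all that it offers.
- The arm moves only by the shell command python3 -m crank 'ROWS'. ROWS is JSON, a list of rows, each a list of 3 entries, a list of its own where there are three numbers: the finger opening in cm, from 0 to 8.7, then the shift along the tool's x, y, z in cm, then the turn, a rotation vector about the tool's x, y, z in degrees. In form: [[fingers, [dx, dy, dz], [rx, ry, rz]], ...]. A call has 1 to 8 rows; each row shifts and turns the commanded pose from where the row before left it, along the tool's axes as they then stand; what a row does not reach is not made up. A row lasts 1/10 s, in which the tool goes at most 50 mm and 8.59 degrees, less where a joint would pass 70% of its speed; a pose out of reach is approached as far as the arm can. A call with a gripper value outside its range is refused whole. The fingers move at their own pace and stop on an object; the grip force is fixed at half the most. Time passes only in rows, so rows that do not move let the fingers close. It gives the time, the measured TCP pose, the force, the opening and the grip force at its end, in the units of the state.
- robot.read_state(): the state, without advancing time (a new reading comes with each control period).
- robot.get_image(name): name is "scene" or "top"; returns (picture, depth): 384x512x3 uint8, red, green, blue; 384x512 float32, m along the optical axis (not along the pixel's ray), 0 where there is no reading.
- robot.camera_params(name): a dict with "intrinsics" (3x3 intrinsics, pixels), "k1" (the pictures are not rectified: a ray, as slopes to the right and down, at radius r is drawn at 1 + k1 r^2 times it, then the intrinsics apply), "R" (3x3) and "t" (3): a world point X has camera coordinates R X + t. Camera axes: x right, y down, z forward; pixel columns grow to the right and rows downward; lengths in m; the calibration is good to about 2 mm. A picture is of the moment at which its call begins. camera_params takes no time and is no camera call.
- robot.job_done(): hands the job in; it is judged then, once.
Trained networks look in the newest picture that a camera, given by its name, has taken for a name from the list of things; names that differ only in an ending like _2 or _b are one class to them, and where a whole thing is asked for, a point or a joint stands for the part that bears it (a point fixed in the world has none). Each returns a list of dicts, best first, with "p" (0 to 1); they miss things now and then, are a little off and sometimes report something else, mostly with a low value. They report only what shows in the picture. A call takes as long as a camera call.
- robot.find_in(thing, camera): "position" ([column, row] in pixels, amid what is visible of it).
The state is a dict: "time": time; "joint_positions": joint angles; "joint_velocities": joint speeds; "joint_torque": joint torques, N m; "tcp_pos": TCP position; "eef_rot": TCP orientation; "wrist_force": force on the tool from outside, world axes, zero at the start; "torque": the same for the moment, N m; "finger_gap": finger opening in m; "grasp_force": force on a finger pad.
Only numpy, scipy, OpenCV 4.12 (cv2) and the standard library are available. Lean on these libraries where they do the work, as an engineer would, in place of code of your own. Each camera call takes 0.05 s, during which the arm holds its last target. There are 200 camera calls.

### The job

The hinged casting plate sags towards its foot screw and has to be level before the next casting. Swing the clamp lever at the foot screw its full quarter turn open, then turn the round black knob until the bubble of the spirit level lying on the plate stands midway between the two rings of its vial when the level is pressed down and the plate sits home on its foot. Finish while pressing the level gently but fully down with the bubble centred, and keep pressing after you stop so that I can lock the clamp; leave the clamp open and the things around where they are.

Things in the scene. Friction and masses are not known exactly. Their poses are not given: they have to be found in the camera images.
- stand: Levelling stand fixed to the bench: plywood base 170 x 340 x 17 mm (own x, y, z), aluminium plate hinged above it on a steel swing frame (150 x 295 x 8 mm, own y -165 to +130 mm, top 40 mm above the bench when level). Origin: centre of its underside. Own +y runs from the foot screw (own y -140 mm) to the hinge pin (own y +140 mm, along own x); at yaw 0 own x points away from the robot.
- plate_mid (a point): Point on the middle of the plate's top face; its axes are the plate's, z square to it.
- plate (a joint): How far the plate is pressed down on its foot, rad: 0 = sprung fully up (unloaded), 0.005 = home. A spring round the screw lifts it by the thread's play, 1.4 mm at the screw. About 4 to 5 N down on the middle of the level (3 to 4 N at level_press) takes it home and shifts the bubble 5 mm towards the hinge; more force changes little.
- knob_grip (a point): Round black ribbed knob of the foot screw, 40 mm diameter, 26 mm high, vertical axis, fixed height; this point is on the axis 12 mm below its top, 78 mm above the bench. Clockwise from above lifts the foot side: bubble moves 5.7 mm per rad away from the hinge (-). Starts 1.4 to 2.8 rad of clockwise turn short of level. Turns at 0.06 N m, clamp open; gripped fast by the clamp when shut.
- clamp_lever (a joint): Lever of the clamp beside the foot screw, just above the plate and below the knob, rad: 0 = shut (points along the stand's own -y, off the end away from the hinge), 1.57 = open at its stop (points along own -x, over the long edge). Opens clockwise from above, light to swing (a few N), stays where left. Its cam lets go after 0.65 rad; opening rolls the knob back up to 0.3 rad.
- lever_grip (a point): Middle of the lever's black grip: 50 mm long, 12 mm wide, 14 mm high, 82 mm from the pivot, 50 mm above the bench, overhanging past the base. Its own x axis points from the grip to the pivot.
- lever_pivot (a point): Point on the lever's vertical pivot axis at the grip's height, 28 mm to the stand's own -x side of the knob's axis.
- level: Spirit level, loose on the plate: 170 mm long (own y), 25 wide, 40 high, 0.3 kg, own +y towards the hinge. Origin: centre of its underside. In the middle of its top a 54 mm window shows a greenish tube vial with a pale bubble; two black rings on the vial stand 10 mm either side of its middle.
- level_press (a point): On the flat top of the level, 52 mm from its middle on the foot-screw side (flat 46 x 24 mm here, 40 mm above the level's underside): a good place to press.
- bubble (a joint): Offset of the bubble (14 mm long) from the middle of the vial along the level's own y, m: 0 = centred, + = towards the hinge (hinge side high). Moves 1 mm per mrad of slope, at most 19 mm, and takes about 2 s to settle.
- tape_measure: yellow tape measure standing, 35 x 73 x 60 mm; origin centre of underside. Leave alone.
- glue_bottle: white glue bottle, 51 mm diameter, 170 mm high; origin centre of underside. Leave alone.
- polish_tin: flat round red tin, 71 mm diameter, 24 mm high; origin centre of underside. Leave alone.
- offcut: wood offcut, 34 x 46 x 22 mm; origin centre of underside. Leave alone.

How it is judged:
By the outcome, as a careful person would: the job done as asked, in the order asked, and still so for the second after the job is handed in, while the arm keeps its last pose, push and grip.
It also fails if it takes over 67 s, if anything falls off the work surface, if the arm or the gripper's body presses on something with over 40 N, if the wrist force passes 120 N, or if a joint passes its speed limit or range.

## Working session

There is one attempt and no reset: what is moved stays moved. The work goes in short steps, Python scripts to look and compute and a shell command to move; the robot and the scene stay as the last step left them, time stands still between calls to the robot, and variables do not carry over. Pictures are saved under pics/ and viewed, at most 10 in all, crops included, and the job is handed in when it is done.

```bash
mkdir -p pics; cat > h.py <<'E'
import numpy as np, cv2
from station import robot
from scipy.spatial.transform import Rotation as Ro
def pix2w(cam,uv,z=None,depth=None):
    p=robot.camera_params(cam);K=np.array(p["intrinsics"]);R=np.array(p["R"]);t=np.array(p["t"])
    n=cv2.undistortPoints(np.array([[uv]],float),K,np.array([p["k1"],0,0,0,0],float))[0,0]
    d=R.T@np.array([n[0],n[1],1]);c=-R.T@t
    if depth is not None: return c+d*depth
    return c+d*(z-c[2])/d[2]
def w2pix(cam,X):
    p=robot.camera_params(cam);R=np.array(p["R"]);t=np.array(p["t"])
    return cv2.projectPoints(np.array([X],float),cv2.Rodrigues(R)[0],t,np.array(p["intrinsics"]),np.array([p["k1"],0,0,0,0],float))[0][0,0]
def snap(cam,name,crop=None,s=1):
    im,d=robot.get_image(cam);o=im[:,:,::-1]
    if crop: a,b,c,e=crop;o=o[b:e,a:c]
    cv2.imwrite(f"pics/{name}.png",cv2.resize(o,None,fx=s,fy=s,interpolation=cv2.INTER_CUBIC));return im,d
E
python3 - <<'E'
from h import *
for c in("top","scene"):
    im,d=snap(c,c+"0",None,1.5)
    p=robot.camera_params(c);print(c,np.round(-np.array(p["R"]).T@np.array(p["t"]),3))
    for th,z in [("knob_grip",.09),("lever_grip",.057),("lever_pivot",.05),("level",.08),("level_press",.08),("bubble",.075),("plate_mid",.04),("tape_measure",.06),("glue_bottle",.17),("polish_tin",.024),("offcut",.022)]:
        r=robot.find_in(th,c)
        if r:
            u=r[0]["position"];print(th,round(r[0]["p"],2),np.round(u,1),np.round(pix2w(c,u,z),3), np.round(pix2w(c,u,depth=d[int(u[1]),int(u[0])]),3))
        else: print(th,None)
print(robot.read_state())
E
```

```text
top [ 0.516 -0.065  1.161]
knob_grip 0.7 [323.9 195.1] [ 0.575 -0.249  0.09 ] [ 0.575 -0.249  0.09 ]
lever_grip 0.7 [340.3 204.3] [ 0.551 -0.303  0.057] [ 0.553 -0.316 -0.001]
lever_pivot 0.92 [273.3 202.5] [ 0.553 -0.107  0.05 ] [ 0.553 -0.108  0.039]
level 0.86 [267.5 197. ] [ 0.567 -0.09   0.08 ] [ 0.568 -0.09   0.077]
level_press 0.59 [266.9 199. ] [ 0.562 -0.088  0.08 ] [ 0.562 -0.088  0.079]
bubble None
plate_mid 0.58 [280.8 192.8] [ 0.582 -0.13   0.04 ] [ 0.583 -0.13   0.035]
tape_measure 0.57 [158.4 251.8] [0.403 0.225 0.06 ] [0.403 0.224 0.063]
glue_bottle 0.91 [178.  256.9] [0.402 0.143 0.17 ] [0.396 0.155 0.113]
polish_tin 0.66 [365.  266.3] [ 0.368 -0.386  0.024] [ 0.367 -0.387  0.023]
offcut 0.64 [320.7 197.4] [ 0.572 -0.251  0.022] [ 0.568 -0.239  0.093]
scene [0.213 0.556 0.843]
knob_grip 0.65 [287.7 157.2] [ 0.561 -0.233  0.09 ] [ 0.562 -0.235  0.088]
lever_grip 0.69 [301.8 154.9] [ 0.544 -0.296  0.057] [ 0.569 -0.361 -0.003]
lever_pivot 0.92 [264.  209.9] [ 0.543 -0.058  0.05 ] [ 0.549 -0.069  0.036]
level 0.93 [260.7 199.8] [ 0.555 -0.061  0.08 ] [ 0.557 -0.065  0.0
[... 462 characters left out ...]
]
{'time': 1.2, 'joint_positions': array([ 1.49261551e+00,  3.84707938e-01,  7.91601864e-03, -3.41051360e-07,
       -1.19400102e+00, -2.58598390e-01]), 'joint_velocities': array([-0.00055195,  0.00162822,  0.00172522,  0.0001079 , -0.00048494,
        0.00160019]), 'joint_torque': array([ 2.80057475e-05, -3.90475166e+01,  1.87624168e+01,  4.22428653e+00,
        1.54557859e-02, -1.87162635e-05]), 'tcp_pos': array([0.20650147, 0.58988597, 0.21075151]), 'eef_rot': array([-3.14158946e+00,  1.17320719e-06, -3.36779333e-01]), 'wrist_force': array([-0.4294399 , -0.59450356,  0.28454634]), 'torque': array([0.00803211, 0.01160576, 0.02628226]), 'grasp_force': 0.0, 'finger_gap': 0.08704039077777653}
```

View pics/top0.png

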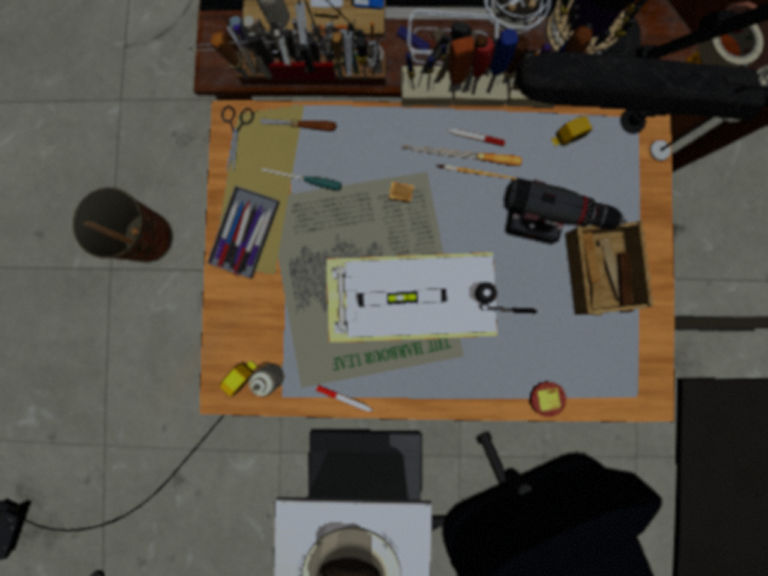

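View pics/scene0.png

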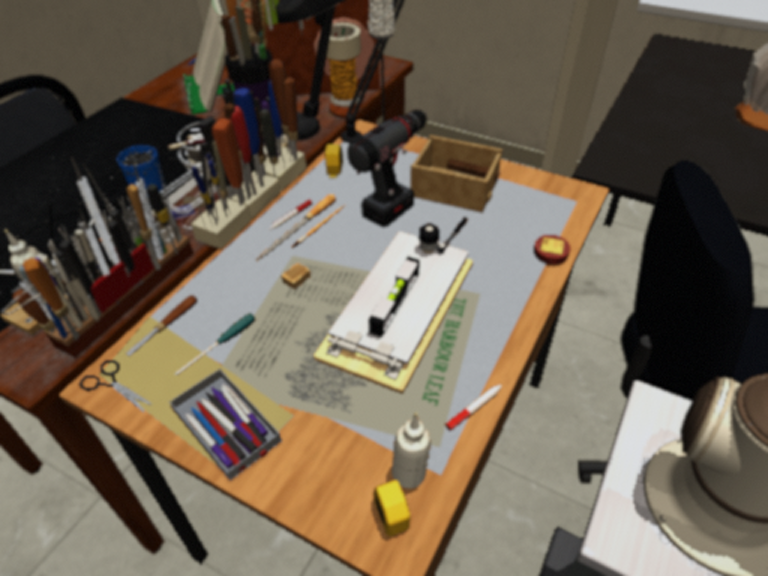

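The top view shows the knob at about (323,195) px and the lever running right from it to (357,207). The level spans (239,199) to (297,197) with its green window at (268,198). The stand yaw looks like about +2°. I'll refine this with depth.

```bash
python3 - <<'E'
from h import *
im,d=snap("top","t1",(225,160,375,240),5)
vs,us=np.mgrid[150:250,200:380]
P=np.array([pix2w("top",(u,v),depth=d[v,u]) for u,v in zip(us.ravel(),vs.ravel())])
I=im[150:250,200:380].reshape(-1,3).astype(int)
def rep(n,m):
    q=P[m];c=q.mean(0);w,V=np.linalg.eigh(np.cov((q-c)[:,:2].T));a=V[:,1]*np.sign(V[1,1])
    print(n,m.sum(),np.round(c,4),"yaw",round(np.degrees(np.arctan2(-a[0],a[1])),2),"ext",np.round(np.ptp((q-c)[:,:2]@a),3),"bbox",np.round(q.min(0),3),np.round(q.max(0),3))
rep("knob",(P[:,2]>.08)&(P[:,1]<-.21)&(P[:,1]>-.29))
rep("level",(P[:,2]>.06)&(P[:,1]>-.2)&(P[:,1]<.03)&(abs(P[:,0]-.565)<.05))
dark=I.sum(1)<170
rep("lever",dark&(P[:,1]<-.275)&(P[:,1]>-.4)&(P[:,0]<.57)&(P[:,0]>.51))
rep("leverz",(P[:,2]>.035)&(P[:,1]<-.285)&(P[:,1]>-.4)&(P[:,0]<.57)&(P[:,0]>.51))
rep("plate",(P[:,2]>.022)&(P[:,2]<.05)&(P[:,1]<.03)&(P[:,1]>-.27))
g=(I[:,1]-I[:,2]>60)&(P[:,2]>.05);rep("vial",g)
E
```

```text
Traceback (most recent call last):
  File "h.py", line 5, in pix2w
    p=robot.camera_params(cam);K=np.array(p["intrinsics"]);R=np.array(p["R"]);t=np.array(p["t"])
ValueError: time passes only in moves, steps and waits
```

View pics/t1.png

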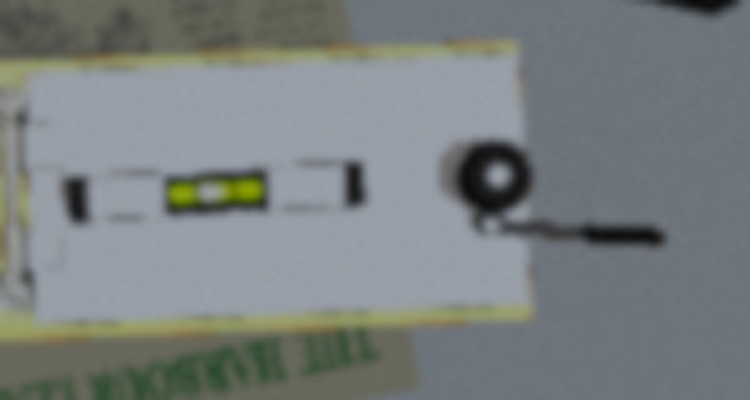

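The crop shows the bubble at crop x 213, against a window of 167 to 268. It is slightly hinge-side of the middle. The lever grip runs from crop (585,233) to (663,237).

```bash
cat >> h.py <<'E'
import functools
robot_cp=robot.camera_params
class _R:
    def __getattr__(s,n): return getattr(_orig,n)
_orig=robot; robot=_R(); robot.camera_params=functools.lru_cache(None)(_orig.camera_params)
E
python3 - <<'E'
from h import *
im,d=robot.get_image("top")
vs,us=np.mgrid[150:250,200:380]
P=np.array([pix2w("top",(u,v),depth=d[v,u]) for u,v in zip(us.ravel(),vs.ravel())])
I=im[150:250,200:380].reshape(-1,3).astype(int)
def rep(n,m):
    q=P[m]
    if len(q)<3: print(n,len(q));return
    c=q.mean(0);w,V=np.linalg.eigh(np.cov((q-c)[:,:2].T));a=V[:,1]*np.sign(V[1,1])
    print(n,m.sum(),np.round(c,4),"yaw",round(np.degrees(np.arctan2(-a[0],a[1])),2),"ext",np.round(np.ptp((q-c)[:,:2]@a),3),"bbox",np.round(q.min(0),3),np.round(q.max(0),3))
rep("knob",(P[:,2]>.08)&(P[:,1]<-.21)&(P[:,1]>-.29))
rep("level",(P[:,2]>.06)&(P[:,1]>-.2)&(P[:,1]<.03)&(abs(P[:,0]-.565)<.05))
dark=I.sum(1)<170
rep("lever",dark&(P[:,1]<-.275)&(P[:,1]>-.4)&(P[:,0]<.57)&(P[:,0]>.51))
rep("leverz",(P[:,2]>.035)&(P[:,1]<-.285)&(P[:,1]>-.4)&(P[:,0]<.57)&(P[:,0]>.51))
rep("plate",(P[:,2]>.022)&(P[:,2]<.05)&(P[:,1]<.03)&(P[:,1]>-.27))
g=(I[:,1]-I[:,2]>60)&(P[:,2]>.05);rep("vial",g)
for n,u,z in [("grip_end",(225+663/5,160+237/5),.055),("grip_start",(225+585/5,160+233/5),.055),("pivot",(225+488/5,160+222/5),.05),("knobtop",(225+497/5,160+176/5),.09)]:
    print(n,np.round(pix2w("top",u,z),4))
E
```

```text
knob 164 [ 0.5769 -0.25    0.0887] yaw -1.79 ext 0.04 bbox [ 0.559 -0.27   0.08 ] [ 0.596 -0.23   0.097]
level 521 [ 0.5585 -0.0873  0.2355] yaw 9.23 ext 0.168 bbox [ 0.516 -0.174  0.06 ] [ 0.583 -0.008  1.161]
lever 45 [ 0.5441 -0.3287  0.0556] yaw -2.67 ext 0.044 bbox [ 0.541 -0.35   0.051] [ 0.549 -0.306  0.062]
leverz 89 [ 0.5454 -0.3199  0.0544] yaw -2.37 ext 0.068 bbox [ 0.538 -0.353  0.048] [ 0.552 -0.285  0.062]
plate 4400 [ 0.5696 -0.1193  0.0393] yaw 4.88 ext 0.31 bbox [ 0.488 -0.27   0.022] [0.653 0.03  0.05 ]
vial 51 [ 0.5652 -0.0917  0.0753] yaw 5.41 ext 0.052 bbox [ 0.559 -0.117  0.07 ] [ 0.571 -0.065  0.079]
grip_end [ 0.5429 -0.3544  0.055 ]
grip_start [ 0.5444 -0.3084  0.055 ]
pivot [ 0.55   -0.2523  0.05  ]
knobtop [ 0.5749 -0.2504  0.09  ]
```

```bash
python3 -m crank '[[0,[0,0,-1],[0,0,-6.43]],[0,[0,0,-1],[0,0,-6.43]],[0,[0,0,-1],[0,0,-6.43]],[0,[1.5,3.5,0],[0,0,0]],[0,[1.5,3.5,0],[0,0,0]],[0,[1.5,3.5,0],[0,0,0]],[0,[1.5,3.5,0],[0,0,0]],[0,[1.5,3.5,0],[0,0,0]]]'
python3 -m crank '[[0,[1.5,3.9,0],[0,0,0]],[0,[1.5,3.9,0],[0,0,0]],[0,[1.5,3.9,0],[0,0,0]],[0,[1.5,3.9,0],[0,0,0]],[0,[1.5,3.9,0],[0,0,0]],[0,[1.5,3.9,0],[0,0,0]],[0,[1.5,3.9,0],[0,0,0]],[0,[1.5,3.9,0],[0,0,0]]]'
python3 -c "
from station import robot
s=robot.read_state();print(s['joint_positions'])"
```

```text
time: 2.1
tcp_pos: [0.2819, 0.4134, 0.2409]
eef_rot: [-3.141, -0.0, 0.0]
wrist_force: [1.3, 1.0, 0.8]
finger_gap: 0.0311
grasp_force: 0.0
time: 2.9
tcp_pos: [0.4018, 0.1013, 0.2412]
eef_rot: [-3.141, -0.001, 0.0]
wrist_force: [0.8, 0.6, -0.8]
finger_gap: 0.0005
grasp_force: 0.0
[ 6.42958176e-01 -1.05264246e-02 -4.15011231e-01  1.10913609e-04
 -1.16493663e+00  9.28219434e-01]
```

```bash
python3 -m crank '[[0,[1.62,3.99,0],[0,0,0]],[0,[1.62,3.99,0],[0,0,0]],[0,[1.62,3.99,0],[0,0,0]],[0,[1.62,3.99,0],[0,0,0]],[0,[1.62,3.99,0],[0,0,0]],[0,[1.62,3.99,0],[0,0,0]],[0,[1.62,3.99,0],[0,0,0]],[0,[1.62,3.99,0],[0,0,0]]]'
python3 -m crank '[[0,[1.62,3.99,0],[0,0,0]],[0,[1.62,3.99,0],[0,0,0]],[0,[1.62,3.99,0],[0,0,0]],[0,[0,0,3.5],[0,0,0]],[0,[0,0,4],[0,0,0]],[0,[0,0,4],[0,0,0]],[0,[0,0,3],[0,0,0]],[0,[0,0,0],[0,0,0]]]'
```

```text
time: 3.7
tcp_pos: [0.5314, -0.2183, 0.2409]
eef_rot: [3.141, -0.0, -0.0]
wrist_force: [1.3, 0.7, 1.4]
finger_gap: 0.0002
grasp_force: 0.0
time: 4.5
tcp_pos: [0.5762, -0.3347, 0.0902]
eef_rot: [-3.137, 0.01, -0.001]
wrist_force: [0.3, 0.8, -0.0]
finger_gap: 0.0004
grasp_force: 0.0
```

```bash
python3 -m crank '[[0,[0,0,2],[0,0,0]],[0,[0,0,1.3],[0,0,0]],[0,[-0.8,0,0],[0,0,0]],[0,[-0.8,0,0],[0,0,0]],[0,[0,0,0],[0,0,0]]]'
python3 -m crank '[[0,[-0.61,0.05,0],[0,0,4]],[0,[-0.91,0.09,0],[0,0,6]],[0,[-0.91,0.09,0],[0,0,6]],[0,[-0.91,0.09,0],[0,0,6]],[0,[-0.91,0.09,0],[0,0,6]],[0,[-0.91,0.09,0],[0,0,6]],[0,[-0.91,0.09,0],[0,0,6]],[0,[0,0,0],[0,0,0]]]'
python3 - <<'E'
from h import *
im,d=snap("top","t2",(275,150,375,250),6)
E
```

```text
time: 5.0
tcp_pos: [0.5629, -0.3364, 0.0643]
eef_rot: [3.141, -0.001, -0.0]
wrist_force: [-0.0, -0.2, 0.2]
finger_gap: 0.0004
grasp_force: 0.0
time: 5.8
tcp_pos: [0.5046, -0.324, 0.0641]
eef_rot: [-3.141, -0.001, -0.698]
wrist_force: [0.8, 0.8, 0.1]
finger_gap: 0.001
grasp_force: 0.0
```

View pics/t2.png

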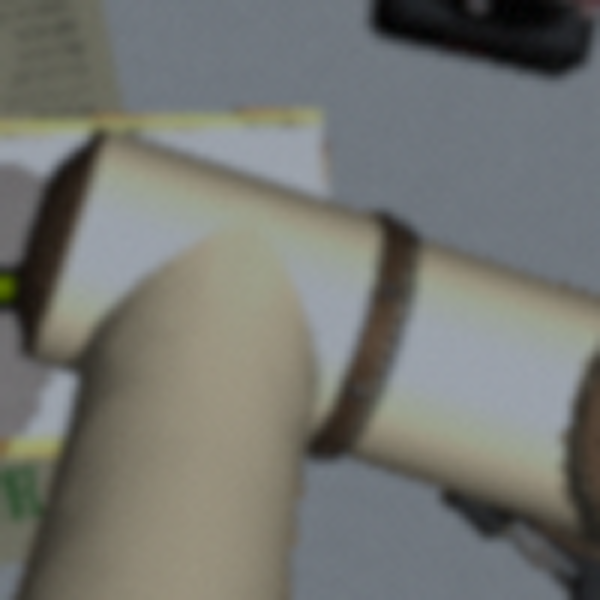

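The wrist hides the lever in the top view. I'll continue the arc and judge it by force and the scene camera.

```bash
python3 -m crank '[[0,[-0.91,0.09,0],[0,0,6]],[0,[-0.91,0.09,0],[0,0,6]],[0,[-0.91,0.09,0],[0,0,6]],[0,[-0.91,0.09,0],[0,0,6]],[0,[-0.91,0.09,0],[0,0,6]],[0,[-0.91,0.09,0],[0,0,6]],[0,[-0.91,0.09,0],[0,0,6]],[0,[0,0,0],[0,0,0]]]'
python3 -m crank '[[0,[-0.45,0.04,0],[0,0,3]],[0,[-0.45,0.04,0],[0,0,3]],[0,[0,0,0],[0,0,0]]]'
python3 - <<'E'
from h import *
im,d=snap("scene","s2",(220,110,370,230),5)
for t in("lever_grip","knob_grip","bubble"): print(t,[(np.round(r["position"],1),round(r["p"],2),np.round(pix2w("scene",r["position"],.057),3)) for r in robot.find_in(t,"scene")[:2]])
print(robot.read_state()['wrist_force'])
E
```

```text
time: 6.65
tcp_pos: [0.4672, -0.2742, 0.0634]
eef_rot: [-3.141, -0.0, -1.428]
wrist_force: [1.1, -0.1, -0.6]
finger_gap: 0.0003
grasp_force: 0.0
time: 6.95
tcp_pos: [0.4657, -0.2659, 0.0631]
eef_rot: [-3.141, -0.0, -1.532]
wrist_force: [-0.1, -0.5, 0.5]
finger_gap: 0.0
grasp_force: 0.0
lever_grip [(array([303.2, 153.4]), 0.57, array([ 0.543, -0.304,  0.057]))]
knob_grip [(array([286.7, 155.8]), 0.52, array([ 0.581, -0.272,  0.057]))]
bubble [(array([272.2, 301.1]), 0.21, array([0.403, 0.168, 0.057]))]
[ 0.29116342  0.39808291 -0.27966606]
```

View pics/s2.png

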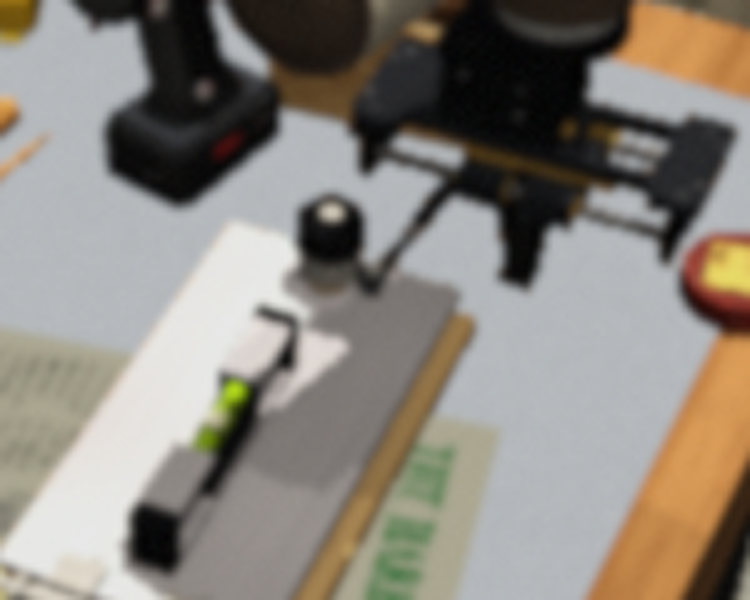

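The lever still points along -y, with its grip near crop (440,190). The finger is at crop (515,275), so it passed without pushing the lever. I'll check the geometry in this picture.

```bash
python3 - <<'E'
from h import *
c=lambda X: np.round((w2pix("scene",X)-[220,110])*5,0)
s=robot.read_state();p=s["tcp_pos"];print(p)
for n,X in [("tip",p-[0,0,.019]),("tcp",p),("knobtop",[.576,-.25,.09]),("pivot",[.548,-.251,.05]),("gripshut",[.544,-.331,.05]),("gripend",[.543,-.356,.05]),("gripopen",[.466,-.254,.05]),("tin",[.367,-.387,.024])]: print(n,c(X))
im,d=robot.get_image("scene")
for q in [(460,180),(440,190),(425,215),(400,245),(515,270),(470,190),(515,240)]:
    u=np.array(q)/5+[220,110];z=d[int(u[1]),int(u[0])];print(q,np.round(pix2w("scene",u,depth=z),3))
E
```

```text
[ 0.46534303 -0.26606223  0.06287772]
tip [511. 314.]
tcp [514. 290.]
knobtop [328. 210.]
pivot [369. 277.]
gripshut [432. 200.]
gripend [450. 177.]
gripopen [503. 319.]
tin [739. 268.]
(460, 180) [ 0.49  -0.225  0.164]
(440, 190) [ 0.541 -0.337  0.054]
(425, 215) [ 0.54  -0.312  0.054]
(400, 245) [ 0.543 -0.282  0.052]
(515, 270) [ 0.463 -0.256  0.087]
(470, 190) [ 0.484 -0.225  0.159]
(515, 240) [ 0.466 -0.256  0.108]
```

```bash
python3 - <<'E'
from h import *
im,d=snap("scene","s3",(300,140,350,180),14)
for r in range(230,330,8):
    u=np.array((514,r))/5+[220,110];z=d[int(u[1]),int(u[0])];print(r,im[int(u[1]),int(u[0])],np.round(pix2w("scene",u,depth=z),3))
E
```

```text
230 [11  9  9] [ 0.467 -0.255  0.115]
238 [12 12 12] [ 0.466 -0.254  0.111]
246 [17 18 17] [ 0.465 -0.253  0.106]
254 [16 16 17] [ 0.465 -0.255  0.099]
262 [15 15 15] [ 0.464 -0.254  0.094]
270 [16 15 14] [ 0.464 -0.255  0.087]
278 [23 22 21] [ 0.463 -0.256  0.081]
286 [126 128 130] [ 0.463 -0.255  0.075]
294 [167 172 175] [ 0.485 -0.331 -0.002]
302 [181 185 188] [ 0.482 -0.324 -0.002]
310 [180 185 188] [ 0.479 -0.316 -0.001]
318 [181 184 188] [ 0.477 -0.311 -0.002]
326 [181 185 189] [ 0.473 -0.3    0.002]
```

View pics/s3.png

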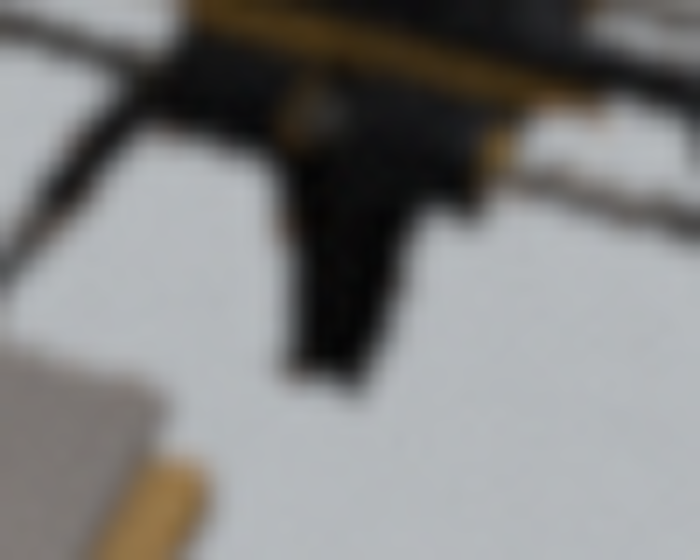

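The fingertip ends at z≈0.074 although the reported TCP is 0.063. The tips therefore stand about 30 mm higher than the given figure, and they passed over the lever. I'll go back along the arc and repeat it lower, watching the force.

```bash
python3 -m crank '[[0,[0,0,-1],[0,0,0]],[0,[1.18,-0.31,0],[0,0,8]],[0,[0,0,0],[0,0,-8]]]'
python3 -m crank '[[0,[1.18,-0.31,0],[0,0,-8]],[0,[1.18,-0.31,0],[0,0,-8]],[0,[1.18,-0.31,0],[0,0,-8]],[0,[1.18,-0.31,0],[0,0,-8]],[0,[1.18,-0.31,0],[0,0,-8]],[0,[1.18,-0.31,0],[0,0,-8]],[0,[1.18,-0.31,0],[0,0,-8]],[0,[1.18,-0.31,0],[0,0,-8]]]'
python3 -m crank '[[0,[1.18,-0.31,0],[0,0,-8]],[0,[1.18,-0.31,0],[0,0,-8]],[0,[1.18,-0.31,0],[0,0,-8]],[0,[0,0,0],[0,0,0]]]'
```

```text
time: 7.55
tcp_pos: [0.4695, -0.2784, 0.0739]
eef_rot: [-3.14, -0.001, -1.536]
wrist_force: [-0.3, 0.6, 0.4]
finger_gap: 0.0006
grasp_force: 0.0
time: 8.35
tcp_pos: [0.5342, -0.3439, 0.0736]
eef_rot: [3.141, -0.001, -0.413]
wrist_force: [0.4, 0.0, -0.2]
finger_gap: 0.0004
grasp_force: 0.0
time: 8.75
tcp_pos: [0.5714, -0.3441, 0.0733]
eef_rot: [3.141, -0.001, 0.001]
wrist_force: [-0.3, 0.1, 0.7]
finger_gap: -0.0001
grasp_force: 0.0
```

```bash
python3 -m crank '[[0,[1,-0.6,0],[0,0,0]],[0,[0,0,1.9],[0,0,0]],[0,[0,0,1.9],[0,0,0]],[0,[0,0,0],[0,0,0]]]'
python3 -m crank '[[0,[-0.7,0,0],[0,0,0]],[0,[-0.8,0,0],[0,0,0]],[0,[-0.61,0.06,0],[0,0,4]],[0,[-0.61,0.06,0],[0,0,4]],[0,[-0.61,0.06,0],[0,0,4]],[0,[-0.61,0.06,0],[0,0,4]]]'
python3 -m crank '[[0,[-0.91,0.1,0],[0,0,6]],[0,[-0.91,0.1,0],[0,0,6]],[0,[-0.91,0.1,0],[0,0,6]],[0,[-0.91,0.1,0],[0,0,6]]]'
python3 -m crank '[[0,[-0.91,0.1,0],[0,0,6]],[0,[-0.91,0.1,0],[0,0,6]],[0,[-0.91,0.1,0],[0,0,6]],[0,[-0.91,0.1,0],[0,0,6]]]'
python3 - <<'E'
from h import *
im,d=snap("scene","s4",(260,130,360,200),7)
E
```

```text
time: 9.15
tcp_pos: [0.5779, -0.3368, 0.0321]
eef_rot: [-3.139, 0.006, -0.002]
wrist_force: [-1.0, 0.4, -1.0]
finger_gap: 0.0006
grasp_force: 0.0
time: 9.75
tcp_pos: [0.5411, -0.3387, 0.0366]
eef_rot: [3.141, -0.004, -0.283]
wrist_force: [1.9, -2.0, -0.3]
finger_gap: 0.0008
grasp_force: 0.6
time: 10.15
tcp_pos: [0.5063, -0.3271, 0.0366]
eef_rot: [-3.141, -0.004, -0.703]
wrist_force: [1.6, -1.7, -0.6]
finger_gap: 0.0007
grasp_force: 0.7
time: 10.55
tcp_pos: [0.4793, -0.3021, 0.0365]
eef_rot: [-3.14, -0.003, -1.122]
wrist_force: [0.3, -1.1, 0.2]
finger_gap: 0.0005
grasp_force: 0.7
```

View pics/s4.png

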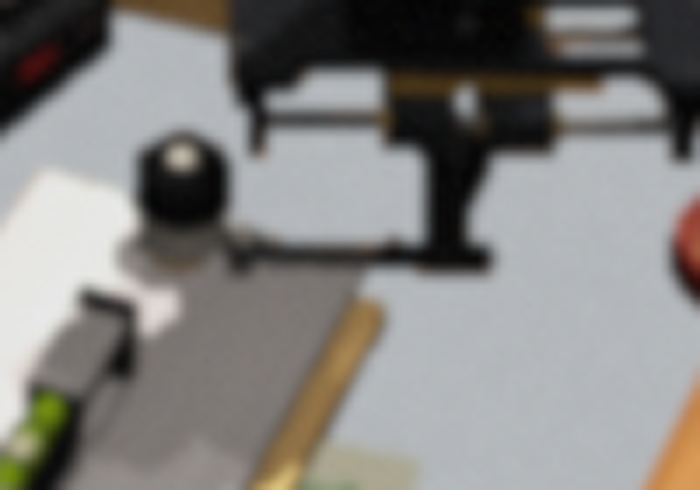

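The finger now pushes the lever, whose grip is at crop (455,258). It's about two thirds of the way, so I'll carry on to the stop.

```bash
python3 -m crank '[[0,[-0.61,0.06,0],[0,0,4]],[0,[-0.61,0.06,0],[0,0,4]],[0,[-0.61,0.06,0],[0,0,4]],[0,[-0.61,0.06,0],[0,0,4]]]'
python3 -m crank '[[0,[-0.46,0.04,0],[0,0,3]],[0,[-0.46,0.04,0],[0,0,3]],[0,[0,0,0],[0,0,0]]]'
python3 -m crank '[[0,[-0.3,0.02,0],[0,0,2]],[0,[0,0,0],[0,0,0]]]'
python3 -m crank '[[0,[-0.3,0.02,0],[0,0,2]],[0,[0,0,0],[0,0,0]]]'
python3 -m crank '[[0,[-0.3,0,0],[0,0,0]],[0,[0,0,0],[0,0,0]]]'
```

```text
time: 11.0
tcp_pos: [0.4688, -0.28, 0.0361]
eef_rot: [-3.14, -0.001, -1.398]
wrist_force: [-0.7, -1.7, 0.8]
finger_gap: 0.0006
grasp_force: 0.7
time: 11.3
tcp_pos: [0.4668, -0.2733, 0.0362]
eef_rot: [-3.14, -0.004, -1.499]
wrist_force: [-1.4, -11.9, -2.1]
finger_gap: 0.0004
grasp_force: 6.2
time: 11.5
tcp_pos: [0.4665, -0.2728, 0.0363]
eef_rot: [-3.14, -0.007, -1.533]
wrist_force: [-2.5, -23.0, -4.9]
finger_gap: 0.0004
grasp_force: 11.7
time: 11.7
tcp_pos: [0.4661, -0.2723, 0.0365]
eef_rot: [-3.139, -0.01, -1.567]
wrist_force: [-3.1, -35.5, -8.0]
finger_gap: 0.0009
grasp_force: 17.4
time: 11.9
tcp_pos: [0.4662, -0.2717, 0.0367]
eef_rot: [-3.139, -0.013, -1.566]
wrist_force: [-4.4, -47.0, -11.2]
finger_gap: 0.0006
grasp_force: 23.2
```

The lever is at its stop. I'll back off, rise, turn back to yaw 0 and go over the knob.

```bash
python3 -m crank '[[0,[1,0,0],[0,0,0]],[0,[1,0,0],[0,0,0]],[0,[0,0,-4],[0,0,0]],[0,[0,0,-4],[0,0,0]],[0,[0,0,-2],[0,0,-8]],[6.5,[0,0,0],[0,0,-8]],[6.5,[0,0,0],[0,0,-8]],[6.5,[0,0,0],[0,0,-8]]]'
python3 -m crank '[[6.5,[0,0,0],[0,0,-8]],[6.5,[0,0,0],[0,0,-8]],[6.5,[0,0,0],[0,0,-8]],[6.5,[0,0,0],[0,0,-8]],[6.5,[0,0,0],[0,0,-8]],[6.5,[0,0,0],[0,0,-8]],[6.5,[0,0,0],[0,0,-8]],[6.5,[0,0,0],[0,0,0]]]'
python3 - <<'E'
from h import *
im,d=robot.get_image("scene")
s=robot.read_state();print(s["joint_positions"],s["eef_rot"],s["tcp_pos"],s["wrist_force"])
for t in("lever_grip","knob_grip","bubble","level_press"): print(t,[(np.round(r["position"],1),round(r["p"],2),np.round(pix2w("scene",r["position"],z),3)) for r in robot.find_in(t,"scene")[:2] for z in (.057,.078)])
E
```

```text
time: 12.7
tcp_pos: [0.4662, -0.2812, 0.1359]
eef_rot: [-3.14, -0.001, -1.005]
wrist_force: [0.4, -0.1, -1.2]
finger_gap: 0.017
grasp_force: 0.0
time: 13.5
tcp_pos: [0.4661, -0.2812, 0.1355]
eef_rot: [-3.142, -0.001, -0.034]
wrist_force: [0.2, 1.0, 0.1]
finger_gap: 0.064
grasp_force: 0.0
[-2.45182104e-01  3.16587454e-01 -2.99491960e-01 -3.00598745e-04
 -9.53647126e-01  1.77934080e+00] [-3.14157412e+00 -1.09737984e-03 -3.68114694e-02] [ 0.46609831 -0.28127135  0.13539252] [ 0.82967809 -0.03848357  0.45844015]
lever_grip [(array([314.7, 169.5]), 0.67, array([ 0.485, -0.255,  0.057])), (array([314.7, 169.5]), 0.67, array([ 0.478, -0.234,  0.078]))]
knob_grip [(array([286.5, 155.4]), 0.74, array([ 0.583, -0.273,  0.057])), (array([286.5, 155.4]), 0.74, array([ 0.573, -0.251,  0.078]))]
bubble []
level_press [(array([263.7, 200.7]), 0.86, array([ 0.557, -0.081,  0.057])), (array([263.7, 200.7]), 0.86, array([ 0.547, -0.064,  0.078]))]
```

```bash
python3 -m crank '[[6.5,[3.63,-1.17,0],[0,0,0]],[6.5,[3.63,-1.17,0],[0,0,0]],[6.5,[3.62,-1.17,0],[0,0,0]],[6.5,[0,0,0],[0,0,0]],[6.5,[0,0,3],[0,0,0]],[6.5,[0,0,2.7],[0,0,0]],[6.5,[0,0,2],[0,0,0]],[6.5,[0,0,0],[0,0,0]]]'
python3 -m crank '[[4.5,[0,0,0],[0,0,0]],[4.5,[0,0,0],[0,0,0]],[3,[0,0,0],[0,0,0]],[3,[0,0,0],[0,0,0]]]'
python3 - <<'E'
from h import *
s=robot.read_state();print(s["wrist_force"],s["torque"])
im,d=snap("scene","s5",(235,120,345,220),6)
E
```

```text
time: 14.55
tcp_pos: [0.5729, -0.2497, 0.0544]
eef_rot: [-3.14, 0.007, -0.037]
wrist_force: [0.3, 0.4, 0.0]
finger_gap: 0.0648
grasp_force: 0.0
time: 14.95
tcp_pos: [0.5765, -0.2504, 0.0589]
eef_rot: [3.141, -0.002, -0.035]
wrist_force: [0.4, -0.7, -0.6]
finger_gap: 0.0412
grasp_force: 0.0
[ 0.44176408 -0.68015703 -0.61096105] [-0.04615396 -0.02461585  0.00515994]
```

View pics/s5.png

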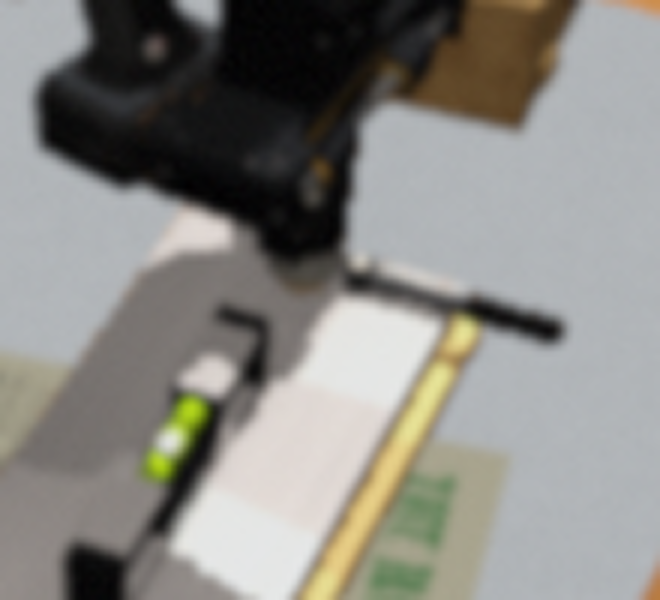

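The lever is open, with its grip at crop (515,320). The bubble shows in the scene view at crop (170,440), inside the vial that runs from (200,385) to (150,485). Next I'll close on the knob and set up a bubble measurement.

```bash
python3 -m crank '[[3,[0,0,0],[0,0,0]],[3,[0,0,0],[0,0,0]],[3,[0,0,0],[0,0,0]]]'
cat > bub.py <<'E'
from h import *
def prof(cam,im,c=(.565,-.091),yaw=4,z=.078,w=6):
    a=np.radians(yaw);ey=np.array([-np.sin(a),np.cos(a),0]);ex=np.array([np.cos(a),np.sin(a),0]);C=np.array([c[0],c[1],z])
    s=np.arange(-36,36.1,.5);t=np.arange(-w,w+.1,1.)
    uv=np.array([[w2pix(cam,C+ey*i/1e3+ex*j/1e3) for i in s] for j in t],np.float32)
    return s,cv2.remap(im.astype(np.float32),uv[...,0],uv[...,1],cv2.INTER_CUBIC)
def meas(cam,n=1,show=0,**k):
    im=np.mean([robot.get_image(cam)[0].astype(float) for _ in range(n)],0)
    s,S=prof(cam,im,**k)
    if show: cv2.imwrite(f"pics/{show}.png",cv2.resize(np.clip(S[:,:,::-1],0,255),None,fx=5,fy=12))
    row=np.argmax((S[:,:,1]-S[:,:,2]).clip(0).sum(1)); P=S[max(0,row-2):row+3].mean(0)
    g=(P[:,1]-P[:,2]).clip(0); th=g.max()*.5
    lo=np.where(g>th)[0];a,b=s[lo[0]],s[lo[-1]]
    w=P[:,2].copy(); m=(s>a)&(s<b); wb=np.where(m,w-np.percentile(w[m],30),0).clip(0)
    return dict(row=row,a=a,b=b,mid=(a+b)/2,bub=(wb*s).sum()/wb.sum(),off=(wb*s).sum()/wb.sum()-(a+b)/2),P
if __name__=="__main__":
    for c in("scene","top"):
        r,P=meas(c,2,"strip_"+c);print(c,{k:round(float(v),2) for k,v in r.items()});print(P[::4].astype(int).tolist())
E
python3 bub.py; python3 - <<'E'
import cv2,numpy as np
a=cv2.imread("pics/strip_scene.png");b=cv2.imread("pics/strip_top.png");cv2.imwrite("pics/strips.png",np.vstack([a,b]))
E
```

```text
time: 15.3
tcp_pos: [0.5765, -0.2504, 0.0588]
eef_rot: [3.141, -0.001, -0.035]
wrist_force: [-1.4, 1.5, 5.7]
finger_gap: 0.0389
grasp_force: 30.0
scene {'row': 2.0, 'a': -23.5, 'b': 26.5, 'mid': 1.5, 'bub': 5.19, 'off': 3.69}
[[215, 208, 204], [210, 203, 199], [194, 187, 184], [171, 166, 162], [141, 142, 125], [124, 134, 90], [123, 146, 56], [139, 170, 36], [158, 193, 27], [168, 204, 26], [170, 206, 26], [168, 203, 26], [160, 194, 26], [153, 185, 28], [151, 180, 36], [159, 187, 54], [175, 198, 87], [192, 210, 125], [204, 216, 161], [212, 220, 187], [214, 219, 199], [213, 216, 204], [202, 206, 191], [187, 194, 169], [172, 186, 130], [168, 190, 92], [170, 200, 55], [175, 207, 36], [170, 203, 27], [157, 189, 27], [139, 168, 36], [128, 151, 51], [123, 138, 75], [128, 133, 98], [133, 132, 116], [136, 132, 124], [137, 131, 128]]
top {'row': 7.0, 'a': -36.0, 'b': 36.0, 'mid': 0.0, 'bub': -11.74, 'off': -11.74}
[[139, 133, 115], [142, 136, 117], [143, 137, 118], [144, 138, 119], [146, 139, 121], [146, 140, 121], [147, 140, 122], [148, 141, 123], [149, 143, 124], [149, 143, 124], [149, 143, 124], [149, 143, 124], [149, 144, 125], [149, 143, 124], [150, 143, 124], [150, 143, 124], [149, 143, 123], [148, 142, 123], [147, 142, 123], [147, 140, 122], [145, 139, 120], [144, 137, 119], [143, 137, 118], [142, 136, 117], [141, 135, 117], [140, 134, 116], [138, 132, 114], [135, 130, 112], [134, 129, 111], [132, 126, 110], [130, 124, 108], [129, 123, 106], [127, 121, 105], [124, 118, 102], [121, 115, 100], [117, 112, 97], [113, 108, 94]][ WARN:0@3.917] global loadsave.cpp:1063 imwrite_ Unsupported depth image for selected encoder is fallbacked to CV_8U.
```

View pics/strips.png

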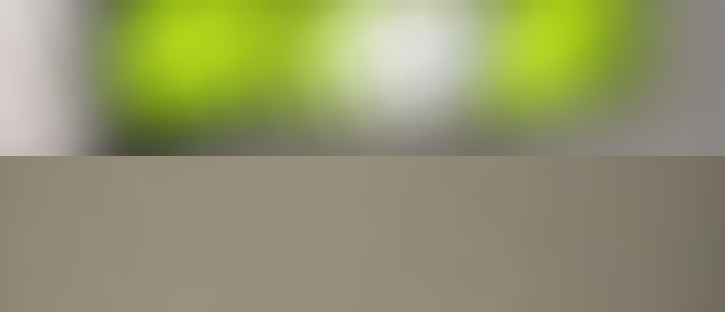

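Only one view is left. The strip shows the bubble about +3.7 mm towards the hinge, unpressed. The target is -5 unpressed, so I need about 1.5 rad clockwise.

```bash
python3 -m crank '[[3,[0,0,0],[0,0,6]],[3,[0,0,0],[0,0,8]],[3,[0,0,0],[0,0,8]],[3,[0,0,0],[0,0,8]],[3,[0,0,0],[0,0,8]],[3,[0,0,0],[0,0,8]],[3,[0,0,0],[0,0,8]],[3,[0,0,0],[0,0,8]]]'
python3 -m crank '[[3,[0,0,0],[0,0,8]],[3,[0,0,0],[0,0,8]],[3,[0,0,0],[0,0,6]],[3,[0,0,0],[0,0,0]],[3,[0,0,0],[0,0,0]],[3,[0,0,0],[0,0,0]],[3,[0,0,0],[0,0,0]],[3,[0,0,0],[0,0,0]]]'
python3 -m crank '[[3,[0,0,0],[0,0,0]],[3,[0,0,0],[0,0,0]],[3,[0,0,0],[0,0,0]],[3,[0,0,0],[0,0,0]],[3,[0,0,0],[0,0,0]],[3,[0,0,0],[0,0,0]],[3,[0,0,0],[0,0,0]],[3,[0,0,0],[0,0,0]]]'
python3 -m crank '[[3,[0,0,0],[0,0,0]],[3,[0,0,0],[0,0,0]],[3,[0,0,0],[0,0,0]],[3,[0,0,0],[0,0,0]],[3,[0,0,0],[0,0,0]]]'
sed -i 's/;print(P\[::4\].*$//' bub.py; python3 bub.py 2>/dev/null
python3 - <<'E'
from bub import *
im=cv2.resize(cv2.imread("pics/scene0.png"),(512,384),interpolation=cv2.INTER_AREA)[:,:,::-1]
it=cv2.resize(cv2.imread("pics/top0.png"),(512,384),interpolation=cv2.INTER_AREA)[:,:,::-1]
import bub
class F:
    def get_image(s,c): return ({"scene":im,"top":it}[c],None)
bub.robot=F()
for c in("scene","top"): print("initial",c,{k:round(float(v),2) for k,v in bub.meas(c)[0].items()})
E
```

```text
time: 16.3
tcp_pos: [0.5762, -0.2507, 0.0588]
eef_rot: [-3.141, -0.001, -1.122]
wrist_force: [-1.0, -0.9, 6.5]
finger_gap: 0.0391
grasp_force: 30.0
time: 17.1
tcp_pos: [0.5761, -0.2507, 0.0588]
eef_rot: [-3.141, -0.001, -1.501]
wrist_force: [-1.3, -1.6, 5.6]
finger_gap: 0.0386
grasp_force: 30.0
time: 17.9
tcp_pos: [0.5761, -0.2507, 0.0588]
eef_rot: [-3.141, -0.001, -1.501]
wrist_force: [-0.7, 0.1, 6.2]
finger_gap: 0.0387
grasp_force: 30.0
time: 18.4
tcp_pos: [0.5761, -0.2508, 0.0588]
eef_rot: [-3.141, -0.001, -1.501]
wrist_force: [-1.2, -0.5, 6.3]
finger_gap: 0.039
grasp_force: 30.0
scene {'row': 2.0, 'a': -24.5, 'b': 25.5, 'mid': 0.5, 'bub': -3.38, 'off': -3.88}
top {'row': 0.0, 'a': -36.0, 'b': 36.0, 'mid': 0.0, 'bub': -10.58, 'off': -10.58}
initial scene {'row': 2.0, 'a': -24.0, 'b': 27.5, 'mid': 1.75, 'bub': 6.74, 'off': 4.99}
initial top {'row': 6.0, 'a': -25.0, 'b': 27.0, 'mid': 1.0, 'bub': 5.86, 'off': 4.86}
```

```bash
python3 -m crank '[[6.5,[0,0,0],[0,0,0]],[6.5,[0,0,0],[0,0,0]],[6.5,[0,0,0],[0,0,0]],[6.5,[0,0,-4],[0,0,0]],[6.5,[0,0,-4],[0,0,0]],[0,[-3.6,0,-1],[0,0,0]],[0,[-3.6,0,0],[0,0,0]],[0,[-3.6,0,0],[0,0,0]]]'
python3 -m crank '[[0,[0,0,0],[0,0,0]],[0,[0,0,0],[0,0,0]],[0,[0,0,0],[0,0,0]],[0,[0,0,0],[0,0,0]]]'
python3 - <<'E'
from h import *
im,d=snap("scene","s6",(235,130,335,230),6)
r=robot.find_in("level_press","scene");print([(x["position"],x["p"],pix2w("scene",x["position"],.08)) for x in r[:2]])
p=robot.read_state()["tcp_pos"];print(p)
# level pose by depth
vs,us=np.mgrid[170:235,235:300]
P=np.array([pix2w("scene",(u,v),depth=d[v,u]) for u,v in zip(us.ravel(),vs.ravel())])
a=np.radians(4);q=P-[.565,-.091,0];x=q[:,0]*np.cos(a)+q[:,1]*np.sin(a);y=-q[:,0]*np.sin(a)+q[:,1]*np.cos(a)
m=(P[:,2]>.072)&(P[:,2]<.09)&(abs(x)<.04)&(abs(y)<.11)
for lo in range(-90,90,20):
    k=m&(y*1e3>lo)&(y*1e3<lo+20);print(lo,k.sum(),np.round(x[k].mean()*1e3,1) if k.any() else None,np.round(np.percentile(x[k],[5,95])*1e3,1) if k.any() else None, np.round(P[k,2].mean(),4) if k.any() else None)
E
```

```text
time: 19.4
tcp_pos: [0.5682, -0.1415, 0.148]
eef_rot: [-3.141, 0.0, -1.502]
wrist_force: [-0.2, 1.4, -0.1]
finger_gap: 0.0487
grasp_force: 0.0
time: 19.8
tcp_pos: [0.5684, -0.1434, 0.1474]
eef_rot: [3.141, -0.0, -1.502]
wrist_force: [0.1, 0.3, 0.5]
finger_gap: 0.017
grasp_force: 0.0
[([264.2, 197.3], 0.97, array([ 0.55094405, -0.07331226,  0.08      ]))]
[ 0.56833225 -0.14339956  0.14744508]
-90 29 -1.6 [-12.9   9.9] 0.0804
-70 45 -1.4 [-12.3   9.9] 0.0808
-50 54 -2.0 [-12.8   9.7] 0.0806
-30 42 -1.9 [-10.6   7.9] 0.0775
-10 26 -2.8 [-6.8  3.1] 0.0768
10 26 -2.3 [-6.9  3.5] 0.0759
30 49 -2.7 [-12.6   8.6] 0.0795
50 60 -2.2 [-13.3   9.2] 0.08
70 72 -2.7 [-13.5   8.8] 0.0787
```

```bash
python3 -m crank '[[0,[0,0.15,3],[0,0,0]],[0,[0,0,2.5],[0,0,0]],[0,[0,0,1],[0,0,0]],[0,[0,0,0],[0,0,0]],[0,[0,0,0],[0,0,0]]]'
python3 -m crank '[[0,[0,0,0.3],[0,0,0]],[0,[0,0,0],[0,0,0]],[0,[0,0,0],[0,0,0]]]'
python3 -m crank '[[0,[0,0,0.2],[0,0,0]],[0,[0,0,0],[0,0,0]],[0,[0,0,0],[0,0,0]]]'
```

```text
time: 20.4
tcp_pos: [0.5678, -0.143, 0.0836]
eef_rot: [-3.14, -0.001, -1.501]
wrist_force: [-0.1, 0.8, 0.4]
finger_gap: 0.0002
grasp_force: 0.0
time: 20.7
tcp_pos: [0.5673, -0.1426, 0.0804]
eef_rot: [-3.14, -0.0, -1.501]
wrist_force: [-0.5, -0.3, -0.3]
finger_gap: 0.0005
grasp_force: 0.0
time: 21.0
tcp_pos: [0.5669, -0.1426, 0.0777]
eef_rot: [3.142, -0.0, -1.501]
wrist_force: [-0.2, -0.5, -0.3]
finger_gap: 0.0002
grasp_force: 0.0
```

```bash
python3 -m crank '[[0,[0,0,0.3],[0,0,0]],[0,[0,0,0],[0,0,0]],[0,[0,0,0],[0,0,0]]]'
python3 -m crank '[[0,[0,0,0.2],[0,0,0]],[0,[0,0,0],[0,0,0]],[0,[0,0,0],[0,0,0]]]'
python3 -m crank '[[0,[0,0,0.15],[0,0,0]],[0,[0,0,0],[0,0,0]],[0,[0,0,0],[0,0,0]]]'
```

```text
time: 21.3
tcp_pos: [0.5668, -0.1426, 0.0746]
eef_rot: [3.141, -0.0, -1.501]
wrist_force: [0.4, 0.8, 0.1]
finger_gap: 0.0005
grasp_force: 0.0
time: 21.6
tcp_pos: [0.5669, -0.1426, 0.0727]
eef_rot: [3.141, -0.0, -1.501]
wrist_force: [0.8, 0.2, 0.0]
finger_gap: 0.0002
grasp_force: 0.0
time: 21.9
tcp_pos: [0.5669, -0.1426, 0.0712]
eef_rot: [3.142, 0.0, -1.501]
wrist_force: [0.2, -0.3, 0.5]
finger_gap: 0.0001
grasp_force: 0.0
```

```bash
python3 -m crank '[[0,[0,0,0.15],[0,0,0]],[0,[0,0,0],[0,0,0]]]'
python3 -m crank '[[0,[0,0,0.1],[0,0,0]],[0,[0,0,0],[0,0,0]]]'
python3 -m crank '[[0,[0,0,0.1],[0,0,0]],[0,[0,0,0],[0,0,0]]]'
python3 -m crank '[[0,[0,0,0.1],[0,0,0]],[0,[0,0,0],[0,0,0]]]'
```

```text
time: 22.1
tcp_pos: [0.5669, -0.1426, 0.0697]
eef_rot: [-3.142, -0.0, -1.501]
wrist_force: [0.1, -0.1, 0.6]
finger_gap: 0.0004
grasp_force: 0.0
time: 22.3
tcp_pos: [0.567, -0.1427, 0.0691]
eef_rot: [-3.141, -0.0, -1.501]
wrist_force: [-1.8, -0.7, 2.6]
finger_gap: 0.0003
grasp_force: 1.5
time: 22.5
tcp_pos: [0.567, -0.1428, 0.0686]
eef_rot: [-3.141, -0.001, -1.501]
wrist_force: [-1.1, -0.3, 6.0]
finger_gap: 0.0008
grasp_force: 2.9
time: 22.7
tcp_pos: [0.5671, -0.1429, 0.0685]
eef_rot: [-3.141, -0.001, -1.5]
wrist_force: [-3.4, 0.2, 10.1]
finger_gap: 0.0003
grasp_force: 5.0
```

```bash
python3 -m crank '[[0,[0,0,-0.08],[0,0,0]],[0,[0,0,0],[0,0,0]],[0,[0,0,0],[0,0,0]],[0,[0,0,0],[0,0,0]],[0,[0,0,0],[0,0,0]],[0,[0,0,0],[0,0,0]],[0,[0,0,0],[0,0,0]],[0,[0,0,0],[0,0,0]]]'
python3 -m crank '[[0,[0,0,0],[0,0,0]],[0,[0,0,0],[0,0,0]],[0,[0,0,0],[0,0,0]],[0,[0,0,0],[0,0,0]],[0,[0,0,0],[0,0,0]],[0,[0,0,0],[0,0,0]],[0,[0,0,0],[0,0,0]],[0,[0,0,0],[0,0,0]]]'
python3 -m crank '[[0,[0,0,0],[0,0,0]],[0,[0,0,0],[0,0,0]],[0,[0,0,0],[0,0,0]],[0,[0,0,0],[0,0,0]],[0,[0,0,0],[0,0,0]]]'
python3 - <<'E' 2>/dev/null
from bub import *
for c in("scene","top"):
    r,P=meas(c,4,"p_"+c,z=.0755,c=(.5635,-.091),yaw=4.3);print(c,{k:round(float(v),2) for k,v in r.items()});print(P[::3].astype(int).tolist())
a=cv2.imread("pics/p_scene.png");b=cv2.imread("pics/p_top.png");cv2.imwrite("pics/p.png",np.vstack([a,b]))
im,d=snap("scene","s7",(235,130,335,230),6)
E
```

```text
time: 23.5
tcp_pos: [0.5671, -0.1428, 0.0686]
eef_rot: [-3.141, -0.001, -1.501]
wrist_force: [-0.9, -0.4, 6.7]
finger_gap: 0.0002
grasp_force: 3.6
time: 24.3
tcp_pos: [0.567, -0.1429, 0.0686]
eef_rot: [-3.141, -0.001, -1.501]
wrist_force: [-1.9, -0.5, 6.2]
finger_gap: 0.0005
grasp_force: 3.6
time: 24.8
tcp_pos: [0.5671, -0.1428, 0.0686]
eef_rot: [-3.141, -0.001, -1.501]
wrist_force: [-2.2, -0.3, 6.9]
finger_gap: 0.0006
grasp_force: 3.6
scene {'row': 5.0, 'a': -26.0, 'b': 25.5, 'mid': -0.25, 'bub': 1.69, 'off': 1.94}
[[117, 111, 109], [111, 106, 104], [105, 100, 97], [95, 92, 87], [85, 85, 73], [78, 82, 60], [74, 83, 45], [75, 89, 31], [80, 97, 23], [85, 105, 17], [89, 111, 14], [91, 113, 14], [91, 114, 13], [90, 112, 13], [86, 107, 13], [83, 102, 16], [81, 98, 21], [82, 97, 30], [89, 100, 42], [99, 107, 56], [113, 117, 73], [127, 129, 89], [137, 136, 100], [144, 142, 109], [148, 146, 114], [148, 145, 113], [145, 143, 109], [139, 138, 102], [126, 128, 87], [113, 118, 72], [99, 108, 55], [88, 101, 38], [85, 102, 27], [85, 105, 20], [88, 110, 15], [91, 113, 15], [92, 115, 16], [93, 116,
[... 393 characters left out ...]
9], [154, 161, 148], [153, 160, 147], [153, 160, 147], [153, 159, 147], [152, 159, 146], [152, 159, 146], [152, 159, 146], [152, 159, 147], [152, 159, 147], [152, 159, 146], [152, 159, 146], [152, 159, 146], [152, 160, 146], [153, 160, 146], [153, 159, 146], [153, 159, 145], [152, 159, 145], [152, 159, 145], [152, 159, 145], [152, 159, 145], [152, 159, 145], [152, 159, 145], [152, 159, 144], [152, 159, 144], [152, 159, 145], [152, 159, 144], [152, 159, 144], [153, 159, 145], [153, 159, 144], [153, 159, 144], [153, 159, 144], [153, 159, 144], [152, 159, 144], [153, 159, 144], [152, 159, 143], [152, 159, 143], [153, 159, 143], [153, 159, 143], [153, 159, 143], [152, 159, 143], [152, 159, 143]]
```

The bubble is near the middle: half-max is -6.7 to +8.2, so about +0.8 mm. Window edges can be biased by parallax, so I'll fit a blurred model with the rings as the reference.

```bash
cat > fit.py <<'E'
from bub import *
from scipy.optimize import least_squares
from scipy.special import erf
def box(s,a,b,g): return .5*(erf((s-a)/g/1.414)-erf((s-b)/g/1.414))
def model(p,s,full=False):
    m,b,g,a,e,rw,bh=p
    ring=box(s,m-10-rw/2,m-10+rw/2,g)+box(s,m+10-rw/2,m+10+rw/2,g)
    bub=box(s,b-bh,b+bh,g)
    vial=box(s,a,e,g)
    # green+slope, bubble, ring, bgL, bgR
    L=box(s,-99,a,g);Rr=box(s,e,99,g);sep=6
    return np.stack([vial-bub-ring,(vial-bub-ring)*s/25,bub,L,box(s,-99,a-sep,g),Rr,box(s,e+sep,99,g)],1)
def fit(s,P):
    def res(p):
        A=model(p,s);c=np.linalg.lstsq(A,P,rcond=None)[0];return (A@c-P).ravel()
    best=min((least_squares(res,[m0,m0+o,3,m0-25,m0+25,1.5,6.5],bounds=([-8,-25,1,-32,15,.3,5.5],[8,25,5,-15,32,4,8])) for m0 in(-2,0,2) for o in(-4,0,4)),key=lambda r:r.cost)
    return best.x,np.sqrt(2*best.cost/P.size)
if __name__=="__main__":
    im=np.mean([robot.get_image("scene")[0].astype(float) for _ in range(8)],0);np.save("press.npy",im)
    i0=cv2.resize(cv2.imread("pics/scene0.png"),(512,384),interpolation=cv2.INTER_AREA)[:,:,::-1]
    it=cv2.resize(cv2.imread("pics/top0.png"),(512,384),interpolation=cv2.INTER_AREA)[:,:,::-1]
    for n,c,I in(("now","scene",im),("init","scene",i0),("init","top",it)):
        s,S=prof(c,I,c=(.5635,-.091),yaw=4.3,z=.0755,w=8)
        row=np.argmax((S[:,:,1]-S[:,:,2]).clip(0).sum(1))
        for k in(-2,0,2):
            x,r=fit(s,S[max(row+k-1,0):row+k+2].mean(0));print(n,c,row+k,"offset",round(x[1]-x[0],2),np.round(x,2),"rms",round(r,1))
E
python3 fit.py
```

```text
now scene 5 offset -0.32 [  1.22   0.9    3.82 -24.62  20.33   2.67   7.4 ] rms 1.1
now scene 7 offset -0.01 [  0.64   0.63   3.76 -25.27  19.75   2.4    7.6 ] rms 1.1
now scene 9 offset 0.03 [  0.31   0.34   3.82 -25.93  19.39   2.26   7.69] rms 1.2
init scene 4 offset 2.69 [  0.92   3.61   3.46 -24.53  25.22   1.58   7.66] rms 1.4
init scene 6 offset 3.02 [  0.26   3.27   3.5  -25.18  25.26   1.39   7.83] rms 1.9
init scene 8 offset 2.88 [  0.19   3.07   4.62 -26.92  16.96   2.09   6.3 ] rms 2.7
init top 7 offset 4.02 [  1.45   5.47   2.86 -24.23  24.77   1.07   7.45] rms 4.1
init top 9 offset 4.01 [  1.38   5.4    2.83 -24.69  25.12   0.9    7.65] rms 4.3
init top 11 offset 4.06 [  1.22   5.29   2.75 -24.47  24.64   0.86   7.62] rms 4.0
```

View pics/s7.png

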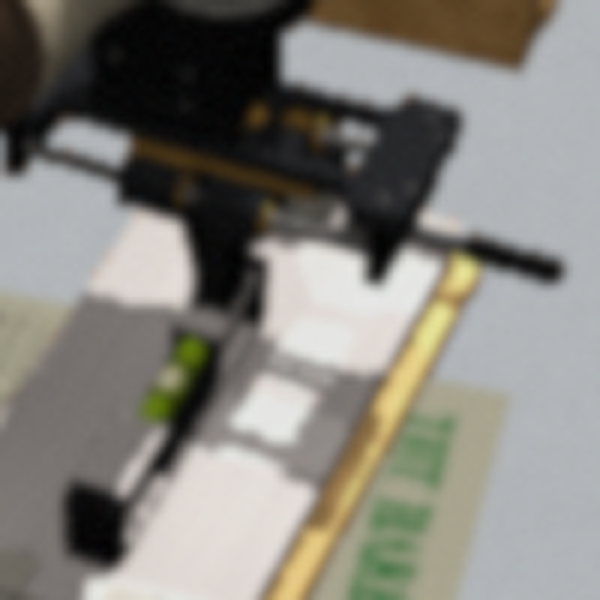

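The ring fit gives about 0 from the scene view, but at the start that view read about 1 mm lower than the top view. I'll move the arm aside and read the unpressed bubble with both cameras; the target there is -5.0.

```bash
python3 -m crank '[[0,[0,0,-3],[0,0,0]],[0,[0,0,-4],[0,0,0]],[0,[0,0,-4],[0,0,0]],[0,[0,0,-4],[0,0,0]],[0,[4.5,1.4,0],[0,0,0]],[0,[4.5,1.4,0],[0,0,0]],[0,[4.5,1.4,0],[0,0,0]],[0,[4.5,1.4,0],[0,0,0]]]'
python3 -m crank '[[0,[4.5,1.4,0],[0,0,0]],[0,[4.5,1.4,0],[0,0,0]],[0,[0,0,0],[0,0,0]],[0,[0,0,0],[0,0,0]],[0,[0,0,0],[0,0,0]],[0,[0,0,0],[0,0,0]],[0,[0,0,0],[0,0,0]],[0,[0,0,0],[0,0,0]]]'
python3 -m crank '[[0,[0,0,0],[0,0,0]],[0,[0,0,0],[0,0,0]],[0,[0,0,0],[0,0,0]],[0,[0,0,0],[0,0,0]],[0,[0,0,0],[0,0,0]],[0,[0,0,0],[0,0,0]],[0,[0,0,0],[0,0,0]]]'
python3 - <<'E'
from fit import *
for c in("top","scene"):
    I=np.mean([robot.get_image(c)[0].astype(float) for _ in range(8)],0);np.save("away_"+c,I)
    s,S=prof(c,I,c=(.5635,-.091),yaw=4.3,z=.0755,w=8)
    row=np.argmax((S[:,:,1]-S[:,:,2]).clip(0).sum(1))
    for k in(-2,0,2):
        x,r=fit(s,S[max(row+k-1,0):row+k+2].mean(0));print(c,row+k,"offset",round(x[1]-x[0],2),np.round(x,2),"rms",round(r,1))
    P=S[row-1:row+2].mean(0);print(P[::3,2].astype(int).tolist(),P[::3,1].astype(int).tolist())
E
```

```text
time: 26.45
tcp_pos: [0.5231, -0.3273, 0.2171]
eef_rot: [-3.141, 0.0, -1.5]
wrist_force: [0.2, -0.4, -0.2]
finger_gap: 0.0005
grasp_force: 0.0
time: 27.25
tcp_pos: [0.5024, -0.4169, 0.2178]
eef_rot: [-3.141, -0.0, -1.5]
wrist_force: [0.3, -0.2, -0.2]
finger_gap: 0.0007
grasp_force: 0.0
time: 27.95
tcp_pos: [0.5019, -0.4178, 0.2175]
eef_rot: [-3.142, -0.0, -1.501]
wrist_force: [-0.6, -0.9, -0.1]
finger_gap: 0.0005
grasp_force: 0.0
top 7 offset -5.92 [  1.11  -4.81   2.71 -24.    28.7    0.75   7.65] rms 4.8
top 9 offset -6.06 [  1.28  -4.78   2.7  -24.32  28.3    0.61   7.73] rms 4.8
top 11 offset -6.06 [  1.35  -4.71   2.7  -24.14  28.31   0.53   7.58] rms 4.5
[166, 164, 160, 146, 127, 96, 68, 39, 24, 11, 6, 3, 4, 15, 31, 57, 81, 108, 125, 140, 145, 149, 145, 140, 124, 103, 73, 49, 26, 16, 10, 12, 13, 13, 13, 12, 11, 11, 8, 8, 10, 20, 44, 76, 110, 138, 155, 163, 166] [157, 155, 150, 139, 122, 109, 107, 115, 129, 143, 148, 152, 152, 152, 151, 150, 149, 147, 147, 148, 150, 151, 151, 150, 148, 146, 146, 148, 147, 143, 135, 127, 125, 131, 140, 147, 152, 153, 154, 152, 146, 136, 122, 115, 121, 134, 145, 153, 156]
scene 4 offset -6.16 [  0.8   -5.36   3.42 -25.15  25.36   0.88   7.72] rms 2.7
scene 6 offset -5.53 [ -0.31  -5.83   3.6  -26.09  25.58   0.86   8.  ] rms 3.2
scene 8 offset -5.19 [ -1.04  -6.23   3.8  -26.98  18.78   0.78   8.  ] rms 2.8
[205, 190, 173, 145, 113, 86, 58, 40, 32, 26, 27, 32, 44, 60, 83, 110, 134, 159, 176, 185, 188, 189, 179, 164, 149, 121, 95, 71, 47, 36, 28, 25, 27, 27, 27, 28, 29, 32, 46, 66, 94, 129, 156, 183, 201, 209, 215, 217, 216] [209, 193, 177, 158, 145, 143, 154, 171, 187, 201, 209, 212, 214, 215, 213, 212, 212, 211, 211, 211, 211, 214, 214, 215, 216, 214, 212, 207, 198, 192, 185, 184, 190, 197, 206, 212, 214, 215, 215, 214, 215, 216, 217, 218, 220, 220, 220, 221, 221]
```

```bash
python3 - <<'E'
from bub import *
import fit as F
I=np.load("away_top.npy")
it=cv2.resize(cv2.imread("pics/top0.png"),(512,384),interpolation=cv2.INTER_AREA)[:,:,::-1].astype(float)
from scipy.optimize import least_squares
def sym(s,P):
    def full(q): m,b,g,h,rw,bh=q; return [m,b,g,m-h,m+h,rw,bh]
    def res(q):
        A=F.model(full(q),s);return (A@np.linalg.lstsq(A,P,rcond=None)[0]-P).ravel()
    r=least_squares(res,[0.8,-4,2.7,25,1,7],bounds=([-4,-12,1,20,.2,6.5],[5,12,5,30,3,8]));return r.x,np.sqrt(2*r.cost/P.size)
for n,J in(("away",I),("init",it)):
    s,S=prof("top",J,c=(.5635,-.091),yaw=4.3,z=.0755,w=8)
    row=np.argmax((S[:,:,1]-S[:,:,2]).clip(0).sum(1))
    for k in(-2,0,2):
        x,r=sym(s,S[row+k-1:row+k+2].mean(0));print(n,"sym",round(x[1]-x[0],2),np.round(x,2),round(r,1))
# dark end caps and outer frame of level, z=.08
a=np.radians(4.3);ey=np.array([-np.sin(a),np.cos(a),0]);ex=np.array([np.cos(a),np.sin(a),0]);C=np.array([.5635,-.091,.08])
s=np.arange(-110,110.1,1.);uv=np.array([[w2pix("top",C+ey*i/1e3+ex*j/1e3) for i in s] for j in range(-6,7,2)],np.float32)
L=cv2.remap(I.astype(np.float32),uv[...,0],uv[...,1],cv2.INTER_CUBIC).mean((0,2))
for lo,hi in((-110,-65),(65,110),(-35,-22),(22,35)):
    m=(s>=lo)&(s<=hi);w=(L[m].max()-L[m])**2;print(lo,hi,"dark centroid",round((w*s[m]).sum()/w.sum(),2))
E
```

```text
away sym -6.7 [ 1.9  -4.8   2.64 26.14  0.75  7.64] 4.9
away sym -6.54 [ 1.77 -4.78  2.66 26.23  0.62  7.73] 4.9
away sym -6.61 [ 1.9  -4.71  2.67 26.17  0.54  7.57] 4.5
init sym 4.81 [ 0.68  5.49  2.85 24.68  1.06  7.45] 4.2
init sym 4.68 [ 0.73  5.41  2.84 25.23  0.89  7.66] 4.4
init sym 4.73 [ 0.57  5.3   2.75 24.86  0.86  7.64] 4.1
-110 -65 dark centroid -78.49
65 110 dark centroid 81.19
-35 -22 dark centroid -25.13
22 35 dark centroid 25.63
```

Both views put the pressed bubble within about 1 mm of the middle: the top view gives about -0.9 and the scene view about 0 to +0.2. That's centred within the measuring error, so I'll go back and press.

```bash
python3 -m crank '[[0,[-4.5,-1.4,0],[0,0,0]],[0,[-4.5,-1.4,0],[0,0,0]],[0,[-4.5,-1.4,0],[0,0,0]],[0,[-4.5,-1.4,0],[0,0,0]],[0,[-4.5,-1.4,0],[0,0,0]],[0,[-4.5,-1.4,0],[0,0,0]],[0,[0,0,4],[0,0,0]],[0,[0,0,4],[0,0,0]]]'
python3 -m crank '[[0,[0,0,4],[0,0,0]],[0,[0,0,2],[0,0,0]],[0,[0,0,0],[0,0,0]],[0,[0,0,0],[0,0,0]],[0,[0,0,0.4],[0,0,0]],[0,[0,0,0],[0,0,0]],[0,[0,0,0.2],[0,0,0]],[0,[0,0,0],[0,0,0]]]'
python3 -m crank '[[0,[0,0,0.1],[0,0,0]],[0,[0,0,0.1],[0,0,0]],[0,[0,0,0],[0,0,0]]]'
```

```text
time: 29.55
tcp_pos: [0.5685, -0.1407, 0.1383]
eef_rot: [-3.137, -0.0, -1.498]
wrist_force: [0.4, -0.2, -1.3]
finger_gap: 0.0009
grasp_force: 0.0
time: 30.35
tcp_pos: [0.567, -0.1426, 0.072]
eef_rot: [-3.141, 0.0, -1.501]
wrist_force: [0.1, 0.8, -0.5]
finger_gap: 0.0008
grasp_force: 0.0
time: 30.65
tcp_pos: [0.567, -0.1426, 0.0696]
eef_rot: [-3.141, -0.0, -1.501]
wrist_force: [-0.3, -0.5, 0.7]
finger_gap: 0.0001
grasp_force: 0.2
```

Now the last 3 mm in steps, then settle and measure.

```bash
python3 -m crank '[[0,[0,0,0.1],[0,0,0]],[0,[0,0,0.1],[0,0,0]],[0,[0,0,0.05],[0,0,0]],[0,[0,0,0],[0,0,0]],[0,[0,0,0],[0,0,0]]]'
python3 -m crank '[[0,[0,0,0],[0,0,0]],[0,[0,0,0],[0,0,0]],[0,[0,0,0],[0,0,0]],[0,[0,0,0],[0,0,0]],[0,[0,0,0],[0,0,0]],[0,[0,0,0],[0,0,0]],[0,[0,0,0],[0,0,0]],[0,[0,0,0],[0,0,0]]]'
python3 -m crank '[[0,[0,0,0],[0,0,0]],[0,[0,0,0],[0,0,0]],[0,[0,0,0],[0,0,0]],[0,[0,0,0],[0,0,0]],[0,[0,0,0],[0,0,0]],[0,[0,0,0],[0,0,0]],[0,[0,0,0],[0,0,0]],[0,[0,0,0],[0,0,0]]]'
python3 -m crank '[[0,[0,0,0],[0,0,0]],[0,[0,0,0],[0,0,0]],[0,[0,0,0],[0,0,0]],[0,[0,0,0],[0,0,0]],[0,[0,0,0],[0,0,0]],[0,[0,0,0],[0,0,0]]]'
python3 - <<'E'
from fit import *
I=np.mean([robot.get_image("scene")[0].astype(float) for _ in range(8)],0);np.save("press2",I)
from scipy.signal import argrelmin
for n in("press","press2","away_scene"):
    J=np.load(n+".npy");s,S=prof("scene",J,c=(.5635,-.091),yaw=4.3,z=.0755,w=8)
    row=np.argmax((S[:,:,1]-S[:,:,2]).clip(0).sum(1))
    print(n,[(round(x[1]-x[0],2),round(x[0],2),round(x[1],2)) for k in(-1,0,1,2) for x in [fit(s,S[row+k-1:row+k+2].mean(0))[0]]])
    # level end caps (top face z=.08)
    a=np.radians(4.3);ey=np.array([-np.sin(a),np.cos(a),0]);ex=np.array([np.cos(a),np.sin(a),0]);C=np.array([.5635,-.091,.08])
    t=np.arange(-110,110.1,1.);uv=np.array([[w2pix("scene",C+ey*i/1e3+ex*j/1e3) for i in t] for j in range(-6,7,2)],np.float32)
    L=cv2.remap(J.astype(np.float32),uv[...,0],uv[...,1],cv2.INTER_CUBIC).mean((0,2))
    print([ (int(i),int(v)) for i,v in zip(t[::4],L[::4]) if 60<abs(i)])
E
```

```text
time: 31.15
tcp_pos: [0.5671, -0.1429, 0.0686]
eef_rot: [-3.141, -0.001, -1.501]
wrist_force: [-3.1, 0.2, 8.7]
finger_gap: 0.0004
grasp_force: 4.1
time: 31.95
tcp_pos: [0.5671, -0.1429, 0.0685]
eef_rot: [-3.141, -0.001, -1.501]
wrist_force: [-2.3, -0.2, 7.4]
finger_gap: 0.0003
grasp_force: 4.1
time: 32.75
tcp_pos: [0.5671, -0.1429, 0.0685]
eef_rot: [-3.141, -0.001, -1.501]
wrist_force: [-3.0, -0.4, 7.9]
finger_gap: 0.0006
grasp_force: 4.1
time: 33.35
tcp_pos: [0.5671, -0.1429, 0.0685]
eef_rot: [-3.141, -0.001, -1.501]
wrist_force: [-3.2, 0.4, 7.7]
finger_gap: 0.0002
grasp_force: 4.1
press [(np.float64(-0.15), np.float64(0.91), np.float64(0.76)), (np.float64(-0.01), np.float64(0.64), np.float64(0.63)), (np.float64(0.06), np.float64(0.43), np.float64(0.5)), (np.float64(0.03), np.float64(0.31), np.float64(0.34))]
[(-110, 70), (-106, 54), (-102, 42), (-98, 43), (-94, 58), (-90, 73), (-86, 66), (-82, 39), (-78, 15), (-74, 12), (-70, 13), (-66, 11), (-62, 9), (62, 124), (66, 123), (70, 115), (74, 81), (78, 32), (82, 11), (86, 10), (90, 10), (94, 18), (98, 29), (102, 42), (106, 60), (110, 8
[... 357 characters left out ...]
, (-66, 11), (-62, 9), (62, 124), (66, 123), (70, 114), (74, 81), (78, 32), (82, 11), (86, 10), (90, 11), (94, 18), (98, 29), (102, 42), (106, 60), (110, 86)]
away_scene [(np.float64(-5.78), np.float64(0.18), np.float64(-5.61)), (np.float64(-5.53), np.float64(-0.31), np.float64(-5.83)), (np.float64(-5.4), np.float64(-0.63), np.float64(-6.03)), (np.float64(-5.19), np.float64(-1.04), np.float64(-6.23))]
[(-110, 115), (-106, 127), (-102, 132), (-98, 134), (-94, 135), (-90, 129), (-86, 104), (-82, 59), (-78, 44), (-74, 81), (-70, 116), (-66, 129), (-62, 130), (62, 222), (66, 223), (70, 213), (74, 161), (78, 68), (82, 22), (86, 16), (90, 15), (94, 30), (98, 56), (102, 84), (106, 113), (110, 143)]
```

The reading repeats: bubble +0.1 to +0.2 mm in the scene view, with a steady 7.7 N and the plate home. Handing in.

```bash
python3 -c "
from station import robot
print(robot.job_done())"
```

```text
the job is handed in; nothing more can be done
None
```

I handed the job in at about 34 s with the clamp fully open and the arm pressing the level home at about 8 N. The bubble is centred to within about 1 mm, and the things around were left alone.

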